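# Nest the matching tubs on the storeroom stack

## Robot

A 6-joint arm with a two-finger parallel gripper is mounted at the origin on the work surface. World frame = base frame: x ahead of the robot, y to its left, z up, the work surface at z = 0. Lengths are in m, angles in rad, forces in N, time in s.
With the tool pointing down it reaches from about 0.35 to 0.775 m from the base axis. Payload 5.5 kg.
Tool frame: the origin (TCP) lies on the centre line of the jaws, within the pads' length; the fingertips stand 11 mm ahead of it and the grasp point (between the pads) lies 8 mm behind it; z points along the fingers, y is the line along which they close (so a half turn about z gives the same grasp; the last joint's range is limited). The gripper opens to 85 mm and grips with 20 to 120 N. Pads are 22 mm wide; open, the fingers measure 114 mm over their backs; the gripper's body (76 mm by 85 mm) begins 54 mm behind the grasp point. The pads swing forward as they close: fully open they stand 13 mm farther back than shut.
Start: joints at [1.205, 0.313, 0.046, 1.304, 0, 1.431], TCP at [0.129, 0.56, 0.242] pointing down, gripper open.
Joint ranges: [-2.76, 2.76], [-0.86, 1.69], [-1.03, 1.26], [-2.2, 2.34], [-1.47, 1.5], [-3.14, 3.14]. Speed limits (rad/s): [2.57, 2.57, 3.14, 3.14, 3.14, 3.14].

## Interface

Orientations are given as a unit quaternion [w, x, y, z].
In Python, from workcell import get_state, eyes, env gives the robot as it stands.
- The arm moves only by the shell command python3 -m inch 'ROWS' [OPENING] [FORCE]. ROWS is JSON, one flat list of numbers, 4 for each row, row after row: the shift along the tool's x, y, z in cm, then the turn about the tool's z in rad. A call has exactly 5 rows; each row shifts and turns the commanded pose from where the row before left it, along the tool's axes as they then stand; what a row does not reach is not made up. A row lasts 1/12 s, in which the tool goes at most 41.7 mm and 7.16 degrees, less where a joint would pass 70% of its speed; a pose out of reach is approached as far as the arm can. A call is refused whole if a number of a shift passes 4.17 or a number of a turn 0.125, either way. A call with a gripper value outside its range is refused whole. OPENING is the opening, from -1 (shut) to 1 (fully open), set as the call begins (- or left out, the last holds). The fingers move at their own pace and stop on an object; FORCE is the grip in N (left out, the last holds). Time passes only in rows, so rows that do not move let the fingers close, or fill a call up. It gives the time, the measured TCP pose, the force, the opening and the grip force at its end, in the units of the state.
- get_state(): the state, without advancing time (a new reading comes with each control period).
- eyes.read_camera(name): name is "scene" or "top"; returns the picture (400x640x3 uint8, red, green, blue); there is no depth.
- eyes.camera_info(name): a dict with "fovy" (degrees; the focal length in pixels is half the picture's height over the tangent of half this angle, whatever the lens; pixels are square), "cx", "cy" (the principal point, pixels), "D" ([k1, k2, p1, p2, k3] as OpenCV has them; the pictures are not rectified), "xyz" and "orientation" of the camera in the world. Camera axes: x right, y down, z forward; pixel columns grow to the right and rows downward; lengths in m; the calibration is good to about 2 mm. A picture is of the moment at which its call begins. camera_info takes no time and is no camera call.
- env.hand_in(): hands the job in; it is judged then, once.
The state is a dict: "clock": time; "joint_pos": joint angles; "qvel": joint speeds; "tau": joint torques, N m; "tcp_pos": TCP position; "orientation": TCP orientation; "wrist_force": force on the tool from outside, world axes, zero at the start; "ft_torque": the same for the moment, N m; "finger_gap": finger opening in m; "grip_force": force on a finger pad.
Only numpy, scipy, OpenCV 4.12 (cv2) and the standard library are available. Lean on these libraries where they do the work, as an engineer would, in place of code of your own. Each camera call takes 0.05 s, during which the arm holds its last target. There are 200 camera calls.

## Task

Clear the bench: put both loose stacking tubs, the stepped and tapered kind that the stack is made of, onto the stack, each nested upright and fully home in the one below, in either order. Leave the straight-sided box where it stands: it will not nest.

Things in the scene. Friction and masses are not known exactly. Their poses are not given: they have to be found in the camera images.
- stack: two grey tubs like the loose ones, nested in a flat steel cradle (130 x 85 mm) fixed to the bench. Origin: under its centre on the bench top; x along its 104 mm length, y its 60 mm width, z up. Top rim 100 mm up, opening 96 x 52 mm. Fully home, the first added tub has its underside at 64 and rim at 130 mm, the second 94 and 160 mm; 2 mm side play each
- tub_a: loose grey stacking tub, about 80 g, 104 (its x) x 60 (y) x 66 mm tall, standing upright. Upright band 104 x 60 mm outside, 4 mm walls, from 36 mm up to the rim, gripped from above across the 60 mm; below it steps in to a tapering body, 92 x 48 mm down to 78 x 34 mm at the foot. Nests either end round, its band on the rim of the tub below: each adds 30 mm. Origin: centre of underside, z up
- tub_b: loose grey stacking tub, about 80 g, 104 (its x) x 60 (y) x 66 mm tall, standing upright. Upright band 104 x 60 mm outside, 4 mm walls, from 36 mm up to the rim, gripped from above across the 60 mm; below it steps in to a tapering body, 92 x 48 mm down to 78 x 34 mm at the foot. Nests either end round, its band on the rim of the tub below: each adds 30 mm. Origin: centre of underside, z up
- box: the odd one out: loose open grey box, straight upright sides, no step, 104 (its x) x 62 (y) x 50 mm tall, walls 4 mm. It will not nest and stays where it stands on the bench. Origin: centre of underside, z up

How it is judged:
By the outcome, as a careful person would: the job done as asked, in the order asked, and still so for the second after the job is handed in, with the robot touching nothing.
It also fails if it takes over 64 s, if anything falls off the work surface, if the arm or the gripper's body presses on something with over 40 N, if the wrist force passes 120 N, or if a joint passes its speed limit or range.

## Working session

There is one attempt and no reset: what is moved stays moved. The work goes in short steps, Python scripts to look and compute and a shell command to move; the robot and the scene stay as the last step left them, time stands still between calls to the robot, and variables do not carry over. Pictures are saved under pics/ and viewed, at most 10 in all, crops included, and the job is handed in when it is done.

```bash
ls; mkdir -p pics; python3 - <<'E'
from workcell import get_state, eyes
import cv2
for n in("scene","top"):
    im=eyes.read_camera(n); cv2.imwrite(f"pics/{n}0.png",im[...,::-1]); print(eyes.camera_info(n))
print(get_state())
E
```

```text
pics
{'fovy': 51.24626418204725, 'cx': 317.90208643267397, 'cy': 197.4627502638259, 'D': array([-0.10570956,  0.        ,  0.        ,  0.        ,  0.        ]), 'xyz': array([0.96760676, 0.05765102, 0.72523505]), 'orientation': array([-0.170107  ,  0.61691593,  0.74287859, -0.19649363])}
{'fovy': 55.88765132965909, 'cx': 324.23514952401814, 'cy': 208.45903376270266, 'D': array([-0.01958328,  0.        ,  0.        ,  0.        ,  0.        ]), 'xyz': array([ 3.98137922e-01, -1.41107025e-04,  8.86995853e-01]), 'orientation': array([-0.05179497,  0.70608503, -0.70358081,  0.06111672])}
{'clock': 0.1, 'joint_pos': array([1.20541008e+00, 3.13927069e-01, 4.50921478e-02, 1.30362131e+00,
       8.70777288e-06, 1.43120707e+00]), 'qvel': array([ 0.00061989, -0.0043288 ,  0.00335184,  0.00087723,  0.00022754,
        0.00111505]), 'tau': array([ 3.69284389e-03, -4.81723452e+01,  2.99244905e+01,  1.26928373e-02,
       -6.69669112e-05, -8.53597385e-06]), 'tcp_pos': array([0.12857275, 0.5599832 , 0.24149686]), 'orientation': array([-2.11549025e-04,  1.12658778e-01,  9.93633389e-01, -8.02549380e-04]), 'wrist_force': array([-0.1509679 ,  0.73795616, -0.77037653]), 'ft_torque': array([-0.00152131, -0.00640645, -0.01621501]), 'grip_force': 0.0, 'finger_gap': 0.08537896765873476}
```

View pics/scene0.png

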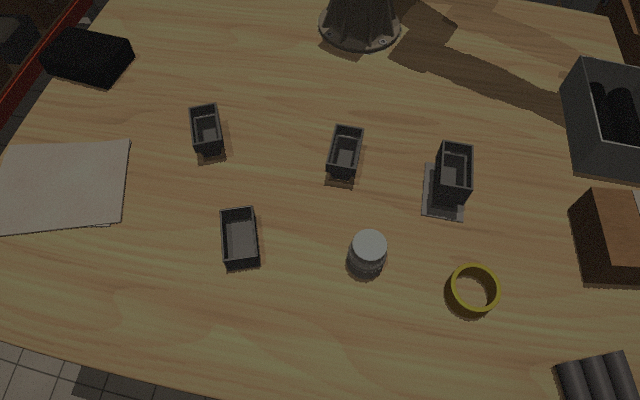

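View pics/top0.png

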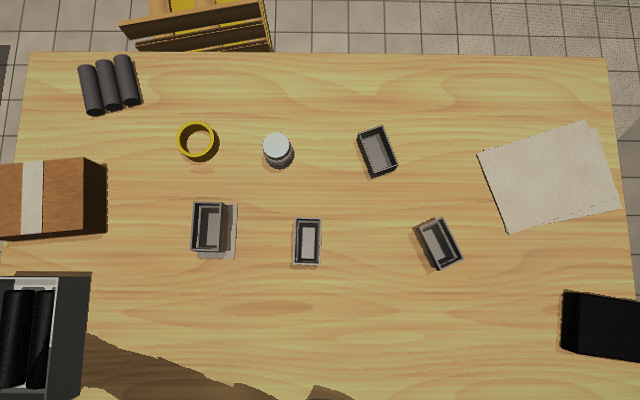

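Top view: the stack is at (208,230), one tub at (307,242), the other at (438,243), and the box (no step, wide floor) at (377,152). In the scene view they are at (453,170), (345,152), (206,130) and (240,240). I'll enlarge these to find the rims.

```bash
python3 - <<'E'
import cv2, numpy as np
for n,cs in(("top",[(212,230),(307,242),(438,243),(377,152)]),("scene",[(453,172),(345,152),(206,130),(240,240)])):
    im=cv2.imread(f"pics/{n}0.png"); im=np.clip(im.astype(float)*(1.5 if n=="top" else 2.2),0,255).astype('uint8')
    t=[]
    for x,y in cs:
        c=cv2.resize(im[y-40:y+40,x-50:x+50],(400,300) if 0 else (400,320),interpolation=cv2.INTER_CUBIC)[10:310]
        for k in range(0,100,10): cv2.putText(c,str(x-50+k),(k*4,8),0,.3,(255,0,255),1); cv2.line(c,(k*4,8),(k*4,14),(255,0,255),1)
        for k in range(10,80,10): cv2.putText(c,str(y-40+k),(0,k*4-10+3),0,.3,(255,0,255),1)
        t.append(c)
    cv2.imwrite(f"pics/{n}1.png",np.vstack([np.hstack(t[:2]),np.hstack(t[2:])]))
E
```

```text
(no output)
```

View pics/top1.png

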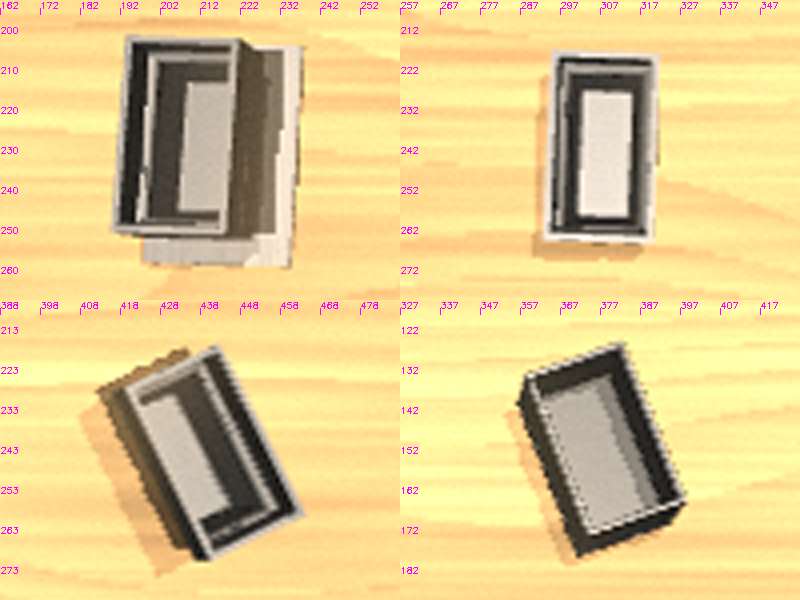

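View pics/scene1.png

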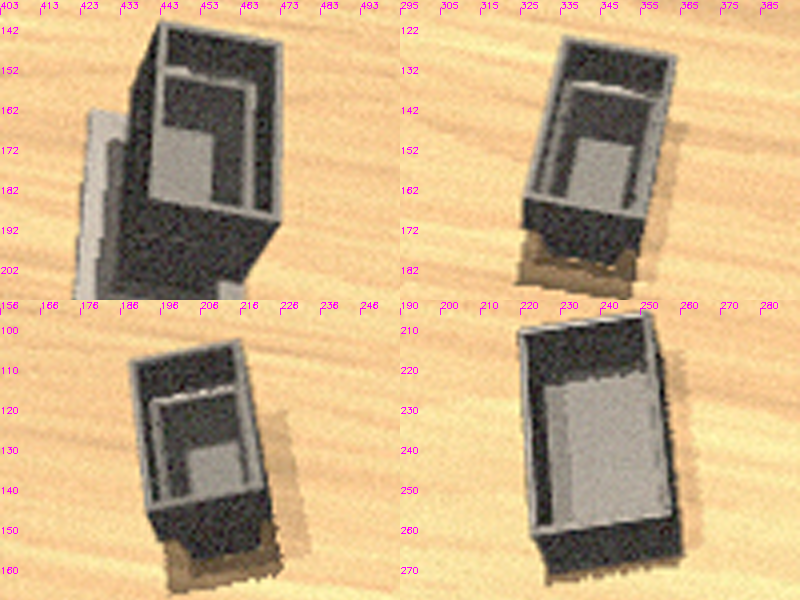

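Rim corners are clear in both views. The stack's rim in the top view is about (194,202)-(219,250). Both tubs show the inner step, and the box doesn't. Next I'll undistort the corners, cast rays and compare the two views.

```bash
cat > h.py <<'E'
import cv2, numpy as np
from scipy.spatial.transform import Rotation as R
from workcell import get_state, eyes
def ray(n,px):
    i=eyes.camera_info(n); f=200/np.tan(np.radians(i["fovy"]/2))
    u=cv2.undistortPoints(np.array(px,float).reshape(-1,1,2),np.array([[f,0,i["cx"]],[0,f,i["cy"]],[0,0,1]]),i["D"])[:,0]
    q=i["orientation"]; d=R.from_quat([q[1],q[2],q[3],q[0]]).apply(np.c_[u,np.ones(len(u))])
    return i["xyz"],d
def plane(n,px,z):
    o,d=ray(n,px); return o+d*((z-o[2])/d[:,2])[:,None]
def tri(p1,p2):
    o1,d1=ray("top",p1); o2,d2=ray("scene",p2); out=[]
    for a,b in zip(d1,d2):
        s=np.linalg.lstsq(np.c_[a,-b],o2-o1,rcond=None)[0]; out.append((o1+s[0]*a+o2+s[1]*b)/2)
    return np.array(out)
def pix(t,x0,y0,ox=0,oy=0):
    t=np.array(t,float); return np.c_[x0+(t[:,0]-ox+.5)/4-.5, y0+(t[:,1]-oy+10.5)/4-.5]
def rect(P):  # corner order around; edge 0-1 and 2-3 short
    c=P.mean(0); l=(P[2]+P[3]-P[0]-P[1])/2; s=(P[1]+P[2]-P[0]-P[3])/2
    return dict(c=c.round(4),yaw=round(float(np.arctan2(l[1],l[0])%np.pi),3),yaw_s=round(float((np.arctan2(s[1],s[0])+np.pi/2)%np.pi),3),L=np.linalg.norm(l[:2]).round(4),W=np.linalg.norm(s[:2]).round(4))
E
python3 - <<'E'
from h import *
T=dict(stack=(pix([(128,38),(242,40),(230,234),(114,232)],162,190),.1),
 A=(pix([(554,53),(659,56),(652,240),(543,240)],257,202,400),.066),
 B=(pix([(122,392),(218,347),(302,515),(208,560)],388,203,0,300),.066))
S=dict(stack=pix([(161,22),(282,43),(279,218),(148,200)],403,132),
 A=pix([(564,38),(676,58),(644,215),(524,196)],295,112,400),
 B=pix([(132,360),(240,342),(267,487),(150,507)],156,90,0,300))
for k in T:
    p,z=T[k]; print(k)
    print(" top",rect(plane("top",p,z))); print(" sc",rect(plane("scene",S[k],z)))
    print(" tri",tri([p.mean(0)],[S[k].mean(0)]).round(4))
print(R.from_quat(np.roll(get_state()["orientation"],-1)).as_matrix().round(3))
E
```

```text
stack
 top {'c': array([0.4869, 0.2366, 0.1   ]), 'yaw': 3.127, 'yaw_s': 3.129, 'L': np.float64(0.1021), 'W': np.float64(0.0602)}
 sc {'c': array([0.4901, 0.2385, 0.1   ]), 'yaw': 3.114, 'yaw_s': 0.008, 'L': np.float64(0.1017), 'W': np.float64(0.059)}
 tri [[0.4872 0.2393 0.0936]]
A
 top {'c': array([0.4593, 0.0262, 0.066 ]), 'yaw': 3.103, 'yaw_s': 3.131, 'L': np.float64(0.1009), 'W': np.float64(0.0582)}
 sc {'c': array([0.4625, 0.0266, 0.066 ]), 'yaw': 3.11, 'yaw_s': 3.124, 'L': np.float64(0.0998), 'W': np.float64(0.0581)}
 tri [[0.4593 0.0263 0.0597]]
B
 top {'c': array([ 0.4545, -0.2658,  0.066 ]), 'yaw': 0.436, 'yaw_s': 0.432, 'L': np.float64(0.101), 'W': np.float64(0.0589)}
 sc {'c': array([ 0.4582, -0.2659,  0.066 ]), 'yaw': 0.442, 'yaw_s': 0.396, 'L': np.float64(0.1011), 'W': np.float64(0.0582)}
 tri [[ 0.4546 -0.2682  0.0594]]
[[-0.975  0.224 -0.001]
 [ 0.224  0.975 -0.002]
 [ 0.    -0.002 -1.   ]]
```

Both views agree to about 3 mm: stack (0.488, 0.237), tub A (0.461, 0.026), tub B (0.456, -0.266, yaw 0.43). Sizes come out as given. Now I'll move above A.

```bash
cat > go.py <<'E'
import sys; from h import *
# shift needed (cm, after the turn) to reach x y z with tool y at angle a
x,y,z,a=map(float,sys.argv[1:5]); s=get_state(); M=R.from_quat(np.roll(s["orientation"],-1)).as_matrix()
cur=np.arctan2(M[1,1],M[0,1]); t=-(((a-cur)+np.pi/2)%np.pi-np.pi/2)
M=M@R.from_rotvec([0,0,t]).as_matrix()
print("t",s["clock"],"tcp",s["tcp_pos"].round(4),"F",s["wrist_force"].round(1),"gap",s["finger_gap"].round(4),"grip",round(s["grip_force"],1),"turn",round(t,4),"cm",((np.array([x,y,z])-s["tcp_pos"])@M*100).round(2))
E
python3 -m inch '[0,0,0,-0.1, 0,0,0,-0.1, -2.16,-3.28,0,0, -2.16,-3.28,0,0, -2.16,-3.28,0,0]' 1
python3 -m inch '[-2.16,-3.28,0,0, -2.16,-3.28,0,0, -2.16,-3.28,0,0, -2.16,-3.28,0,0, -2.16,-3.28,0,0]'
python3 go.py 0.461 0.0264 0.13 1.546
```

```text
clock: 0.52
tcp_pos: [0.1909, 0.4592, 0.2414]
orientation: [-0.0, 0.012, 1.0, -0.001]
wrist_force: [1.8, -0.3, 0.1]
finger_gap: 0.0854
grip_force: 0.0
clock: 0.93
tcp_pos: [0.295, 0.2919, 0.2421]
orientation: [-0.0, 0.013, 1.0, -0.0]
wrist_force: [0.3, 0.6, 0.3]
finger_gap: 0.0855
grip_force: 0.0Traceback (most recent call last):
  File "go.py", line 6, in <module>
    print("t",s["clock"],"tcp",s["tcp_pos"].round(4),"F",s["wrist_force"].round(1),"gap",s["finger_gap"].round(4),"grip",round(s["grip_force"],1),"turn",round(t,4),"cm",((np.array([x,y,z])-s["tcp_pos"])@M*100).round(2))
                                                                                         ^^^^^^^^^^^^^^^^^^^^^
AttributeError: 'float' object has no attribute 'round'
```

```bash
sed -i 's/s\["finger_gap"\].round(4)/round(s["finger_gap"],4)/' go.py
python3 -m inch '[-2.16,-3.28,0,0, -2.16,-3.28,0,0, -2.16,-3.28,0,0, -2.16,-3.28,0,0, -2.16,-3.28,0,0]' >/dev/null
python3 -m inch '[-2.16,-3.28,0,0, -2.16,-3.28,0,0, -2.16,-3.28,0,0, 0,0,4,0, 0,0,4,0]' >/dev/null
python3 -m inch '[0,0,2,0, 0,0,0,0, 0,0,0,0, 0,0,0,0, 0,0,0,0]'
python3 go.py 0.461 0.0264 0.046 1.546
```

```text
clock: 2.18
tcp_pos: [0.4622, 0.027, 0.1443]
orientation: [0.002, 0.013, 1.0, -0.0]
wrist_force: [0.2, -0.2, -0.0]
finger_gap: 0.0854
grip_force: 0.0
t 2.1833 tcp [0.4622 0.027  0.1443] F [ 0.2 -0.2 -0. ] gap 0.0854 grip 0.0 turn -0.0005 cm [ 0.15 -0.06  9.83]
```

```bash
python3 -m inch '[0.1,-0.05,3,0, 0,0,3,0, 0,0,2,0, 0,0,1,0, 0,0,0.8,0]' >/dev/null
python3 -m inch '[0,0,0,0, 0,0,0,0, 0,0,0,0, 0,0,0,0, 0,0,0,0]'
python3 - <<'E'
from h import *
cv2.imwrite("pics/s2.png",cv2.resize(eyes.read_camera("scene")[90:210,270:430,::-1],(800,600),interpolation=cv2.INTER_CUBIC))
E
python3 go.py 0.461 0.0264 0.046 1.546
```

```text
clock: 3.02
tcp_pos: [0.4606, 0.0264, 0.0453]
orientation: [0.001, 0.013, 1.0, -0.0]
wrist_force: [-0.4, -0.6, 0.1]
finger_gap: 0.0854
grip_force: 0.0
t 3.0667 tcp [0.4604 0.0264 0.0451] F [-1.1 -0.2 -0.1] gap 0.0857 grip 0.0 turn -0.001 cm [-0.06  0.01 -0.09]
```

View pics/s2.png

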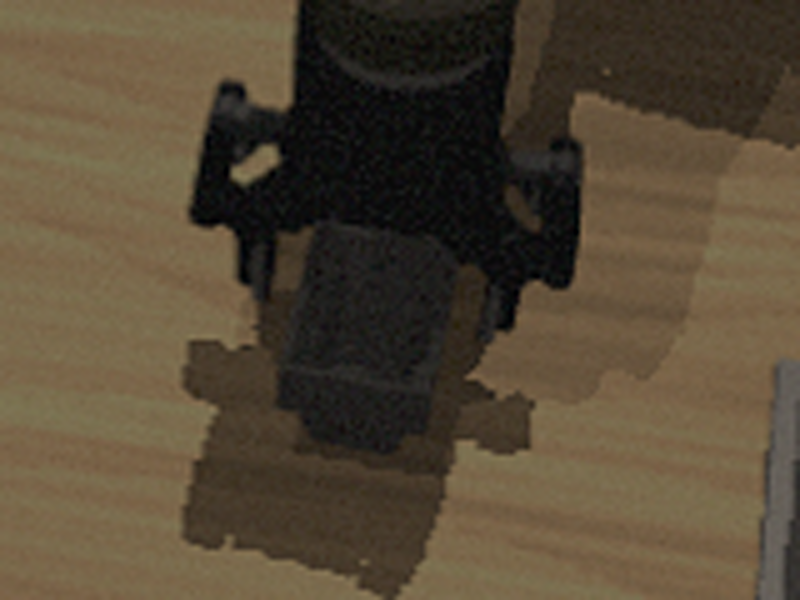

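The fingers straddle the tub, with even gaps at crop x≈270 and 490. Close and lift.

```bash
python3 -m inch '[0,0,0,0, 0,0,0,0, 0,0,0,0, 0,0,0,0, 0,0,0,0]' -1 30
python3 -m inch '[0,0,0,0, 0,0,0,0, 0,0,0,0, 0,0,0,0, 0,0,0,0]'
python3 go.py 0.461 0.0264 0.046 1.546
```

```text
clock: 3.48
tcp_pos: [0.46, 0.0264, 0.0446]
orientation: [0.0, 0.013, 1.0, -0.0]
wrist_force: [-0.2, -0.7, 3.8]
finger_gap: 0.0598
grip_force: 33.2
clock: 3.9
tcp_pos: [0.46, 0.0263, 0.0446]
orientation: [0.0, 0.013, 1.0, -0.0]
wrist_force: [-0.3, -0.0, 4.5]
finger_gap: 0.0594
grip_force: 33.3
t 3.9 tcp [0.46   0.0263 0.0446] F [-0.3 -0.   4.5] gap 0.0594 grip 33.3 turn -0.001 cm [-0.1   0.01 -0.14]
```

```bash
python3 -m inch '[0,0,-1,0, 0,0,-2,0, 0,0,-4,0, 0,0,-4,0, 0,0,-3,0]' > /dev/null
python3 -m inch '[-0.4,3,0,0, -0.4,4,0,0, -0.4,4,0,0, -0.4,4,0,0, -0.4,3,0,0]' >/dev/null
python3 -m inch '[0,2,0,-0.012, 0,1,0,0, 0,0,0,0, 0,0,0,0, 0,0,0,0]'
python3 go.py 0.4876 0.2373 0.16 1.558
```

```text
clock: 5.15
tcp_pos: [0.4846, 0.2347, 0.184]
orientation: [-0.0, 0.007, 1.0, -0.0]
wrist_force: [-0.7, 0.6, -0.7]
finger_gap: 0.0599
grip_force: 32.9
t 5.15 tcp [0.4846 0.2347 0.184 ] F [-0.7  0.6 -0.7] gap 0.0599 grip 32.9 turn -0.0022 cm [-0.29  0.27  2.4 ]
```

```bash
python3 -m inch '[-0.29,0.27,2.4,0, 0,0,0,0, 0,0,0,0, 0,0,0,0, 0,0,0,0]'
python3 go.py 0.4876 0.2373 0.16 1.558
python3 - <<'E'
from h import *
a=eyes.read_camera("scene"); t=eyes.read_camera("top")
cv2.imwrite("pics/sc3.png",a[...,::-1]); cv2.imwrite("pics/tp3.png",t[...,::-1])
f=lambda im,x,y,g:np.clip(cv2.resize(im[y:y+120,x:x+80,::-1],(400,600),interpolation=cv2.INTER_CUBIC)*float(g),0,255)
cv2.imwrite("pics/c3.png",np.hstack([f(a,410,80,2.5),f(t,165,160,1.8)]))
E
```

```text
clock: 5.57
tcp_pos: [0.4883, 0.2379, 0.1613]
orientation: [0.0, 0.007, 1.0, 0.0]
wrist_force: [-0.1, 0.1, -1.2]
finger_gap: 0.0598
grip_force: 32.9
t 5.5667 tcp [0.4883 0.2379 0.1613] F [-0.1  0.1 -1.2] gap 0.0598 grip 32.9 turn -0.002 cm [ 0.07 -0.06  0.13][ WARN:0@1.286] global loadsave.cpp:1063 imwrite_ Unsupported depth image for selected encoder is fallbacked to CV_8U.
```

View pics/c3.png

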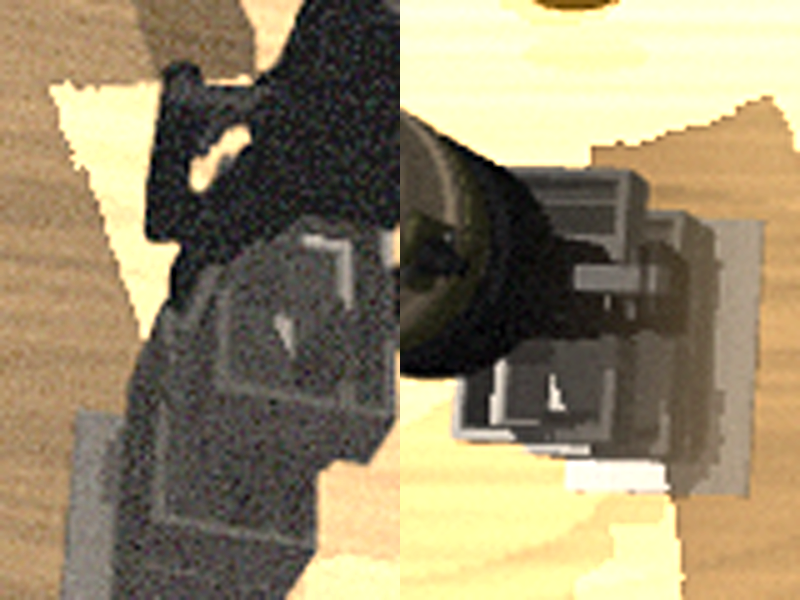

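The tub hangs level over the stack. In the top crop its rim corners are at about (645,172) and (455,440).

```bash
python3 - <<'E'
from h import *
p=plane("top",[(165+245/5,160+172/5),(165+55/5,160+440/5)],.1827); print(p.round(4),p.mean(0).round(4))
print(plane("scene",[(410+218/5,80+388/5),(410+393/5,80+413/5)],.1827).round(4))
E
python3 -m inch '[0.05,-0.05,0,0, 0,0,0,0, 0,0,0,0, 0,0,0,0, 0,0,0,0]'; python3 go.py 0.488 0.2375 0.16 1.558
```

```text
[[0.5378 0.2001 0.1827]
 [0.4361 0.2658 0.1827]] [0.4869 0.233  0.1827]
[[0.5424 0.2087 0.1827]
 [0.541  0.2664 0.1827]]
clock: 6.08
tcp_pos: [0.4874, 0.2381, 0.1604]
orientation: [0.0, 0.007, 1.0, 0.0]
wrist_force: [1.0, -0.8, 0.1]
finger_gap: 0.0596
grip_force: 32.9
t 6.0833 tcp [0.4874 0.2381 0.1604] F [ 1.  -0.8  0.1] gap 0.0596 grip 32.9 turn -0.0009 cm [-0.06 -0.06  0.04]
```

```bash
python3 -m inch '[0,0,1,0, 0,0,1,0, 0,0,1,0, 0,0,0.8,0, 0,0,0,0]'; python3 -m inch '[0,0,0.3,0, 0,0,0.2,0, 0,0,0.1,0, 0,0,0,0, 0,0,0,0]'; python3 go.py 0.488 0.2375 0.1086 1.558
```

```text
clock: 6.5
tcp_pos: [0.4857, 0.2374, 0.1195]
orientation: [-0.002, 0.007, 1.0, -0.001]
wrist_force: [-0.8, 0.0, -1.0]
finger_gap: 0.0595
grip_force: 32.9
clock: 6.92
tcp_pos: [0.4876, 0.2381, 0.1166]
orientation: [0.0, 0.007, 1.0, 0.0]
wrist_force: [-0.3, -0.1, -1.2]
finger_gap: 0.0596
grip_force: 32.9
t 6.9167 tcp [0.4876 0.2381 0.1166] F [-0.3 -0.1 -1.2] gap 0.0596 grip 32.9 turn -0.001 cm [-0.04 -0.06  0.8 ]
```

Free so far; the last 8 mm slowly.

```bash
python3 -m inch '[0,0,0.1,0, 0,0,0.1,0, 0,0,0.1,0, 0,0,0.1,0, 0,0,0,0]'; python3 -m inch '[0,0,0.1,0, 0,0,0.1,0, 0,0,0.1,0, 0,0,0,0, 0,0,0,0]'; python3 go.py 0.488 0.2375 0.1086 1.558
```

```text
clock: 7.33
tcp_pos: [0.4873, 0.238, 0.1121]
orientation: [-0.0, 0.007, 1.0, -0.0]
wrist_force: [-0.9, -0.3, -1.5]
finger_gap: 0.06
grip_force: 32.9
clock: 7.75
tcp_pos: [0.4874, 0.238, 0.1092]
orientation: [-0.0, 0.007, 1.0, 0.0]
wrist_force: [0.1, 0.5, -0.5]
finger_gap: 0.0598
grip_force: 32.9
t 7.75 tcp [0.4874 0.238  0.1092] F [ 0.1  0.5 -0.5] gap 0.0598 grip 32.9 turn -0.001 cm [-0.06 -0.05  0.06]
```

```bash
python3 -m inch '[0,0,0.1,0, 0,0,0,0, 0,0,0.05,0, 0,0,0,0, 0,0,0,0]'; python3 -m inch '[0,0,0.1,0, 0,0,0,0, 0,0,0,0, 0,0,0,0, 0,0,0,0]'
```

```text
clock: 8.17
tcp_pos: [0.4875, 0.2381, 0.1086]
orientation: [0.0, 0.007, 1.0, 0.0]
wrist_force: [-1.4, -0.4, 5.6]
finger_gap: 0.0594
grip_force: 33.6
clock: 8.58
tcp_pos: [0.4876, 0.2381, 0.1086]
orientation: [0.001, 0.007, 1.0, 0.0]
wrist_force: [-4.5, -2.0, 11.9]
finger_gap: 0.0593
grip_force: 34.4
```

Fully home: it contacts at 0.1086, as calculated. Release and go to tub B.

```bash
python3 -m inch '[0,0,-0.1,0, 0,0,0,0, 0,0,0,0, 0,0,0,0, 0,0,0,0]' 1
python3 -m inch '[0,0,-1,0, 0,0,-2,0, 0,0,-3,0, 0,0,-3,0, 0,0,-1,0]'
python3 -m inch '[0,0,0,-0.11, 0,0,0,-0.11, 0,0,0,-0.11, 0,0,0,-0.11, 0,0,0,0]'
python3 go.py 0.4565 -0.266 0.13 2.003
```

```text
clock: 9.0
tcp_pos: [0.4873, 0.238, 0.1075]
orientation: [-0.0, 0.007, 1.0, -0.0]
wrist_force: [-0.2, 0.0, 0.5]
finger_gap: 0.0854
grip_force: 0.0
clock: 9.42
tcp_pos: [0.4892, 0.2386, 0.2128]
orientation: [0.003, 0.007, 1.0, 0.001]
wrist_force: [1.2, -0.5, -0.0]
finger_gap: 0.0857
grip_force: 0.0
clock: 9.83
tcp_pos: [0.4874, 0.238, 0.2081]
orientation: [0.0, -0.213, 0.977, 0.0]
wrist_force: [0.3, 0.2, 0.5]
finger_gap: 0.0851
grip_force: 0.0
t 9.8333 tcp [0.4874 0.238  0.2081] F [0.3 0.2 0.5] gap 0.0851 grip 0.0 turn -0.0033 cm [ 23.92 -44.47   7.8 ]
```

```bash
python3 -m inch '[1.84,-3.42,0,-0.003, 1.84,-3.42,0,0, 1.84,-3.42,0,0, 1.84,-3.42,0,0, 1.84,-3.42,0,0]' >/dev/null
python3 -m inch '[1.84,-3.42,0,0, 1.84,-3.42,0,0, 1.84,-3.42,0,0, 1.84,-3.42,0,0, 1.84,-3.42,0,0]' >/dev/null
python3 -m inch '[1.84,-3.42,0,0, 1.84,-3.42,0,0, 1.84,-3.42,1,0, 0,0,3.5,0, 0,0,3.3,0]' >/dev/null
python3 -m inch '[0,0,0,0, 0,0,0,0, 0,0,0,0, 0,0,0,0, 0,0,0,0]'
python3 go.py 0.4565 -0.266 0.0446 2.003
python3 - <<'E'
from h import *
a=eyes.read_camera("scene"); t=eyes.read_camera("top")
cv2.imwrite("pics/tp4.png",t[...,::-1])
f=lambda im,x,y,w,g:np.clip(cv2.resize(im[y:y+120,x:x+w,::-1],(w*5,600),interpolation=cv2.INTER_CUBIC)*float(g),0,255).astype('uint8')
cv2.imwrite("pics/c4.png",np.hstack([f(a,160,60,80,2.5),f(t,180,170,80,1.8)]))
E
```

```text
clock: 11.5
tcp_pos: [0.4562, -0.2663, 0.132]
orientation: [0.001, -0.213, 0.977, -0.002]
wrist_force: [-0.3, -0.4, 0.5]
finger_gap: 0.0851
grip_force: 0.0
t 11.5 tcp [ 0.4562 -0.2663  0.132 ] F [-0.3 -0.4  0.5] gap 0.0851 grip 0.0 turn -0.0025 cm [-0.02  0.04  8.74]
```

View pics/c4.png

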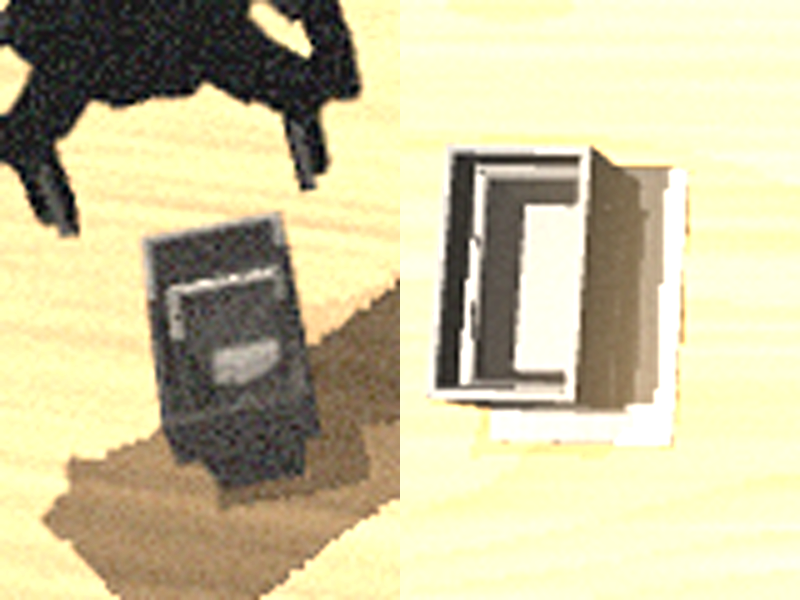

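Tub A is nested upright; its rim in the top crop spans (448,147)-(577,403). The gripper straddles tub B. I'll measure the new top rim, then descend and grip B.

```bash
python3 - <<'E'
from h import *
t=np.array([(448,147),(593,148),(577,403),(430,400)],float)
print(rect(plane("top",np.c_[180+(t[:,0]-400+.5)/5-.5,170+(t[:,1]+.5)/5-.5],.13)))
E
python3 -m inch '[0,0.04,3,0, 0,0,3,0, 0,0,1.7,0, 0,0,1,0, 0,0,0,0]' >/dev/null
python3 -m inch '[0,0,0,0, 0,0,0,0, 0,0,0,0, 0,0,0,0, 0,0,0,0]'
python3 -m inch '[0,0,0,0, 0,0,0,0, 0,0,0,0, 0,0,0,0, 0,0,0,0]' -1 30
python3 go.py 0.4565 -0.266 0.0446 2.003
```

```text
{'c': array([0.4869, 0.2363, 0.13  ]), 'yaw': 3.128, 'yaw_s': 3.133, 'L': np.float64(0.103), 'W': np.float64(0.0589)}
clock: 12.43
tcp_pos: [0.4552, -0.2659, 0.0437]
orientation: [0.001, -0.213, 0.977, -0.001]
wrist_force: [-0.1, -0.6, 0.1]
finger_gap: 0.0851
grip_force: 0.0
clock: 12.85
tcp_pos: [0.455, -0.2657, 0.0432]
orientation: [0.0, -0.213, 0.977, -0.0]
wrist_force: [0.5, -0.2, 3.7]
finger_gap: 0.0597
grip_force: 33.4
t 12.85 tcp [ 0.455  -0.2657  0.0432] F [ 0.5 -0.2  3.7] gap 0.0597 grip 33.4 turn -0.003 cm [-0.13 -0.09 -0.14]
```

```bash
python3 -m inch '[0,0,-1,0, 0,0,-3,0, 0,0,-4,0, 0,0,-4,0, 0,0,-4,0]' >/dev/null
python3 -m inch '[0,0,-1,0.11, 0,0,0,0.11, 0,0,0,0.11, 0,0,0,0.112, 0,0,0,0]' 
python3 go.py 0.4874 0.2381 0.19 1.558
```

```text
clock: 13.68
tcp_pos: [0.4543, -0.2651, 0.2132]
orientation: [-0.0, 0.008, 1.0, 0.0]
wrist_force: [-0.5, 0.6, -0.2]
finger_gap: 0.0596
grip_force: 33.0
t 13.6833 tcp [ 0.4543 -0.2651  0.2132] F [-0.5  0.6 -0.2] gap 0.0596 grip 33.0 turn -0.0027 cm [-2.66 50.36  2.33]
```

```bash
python3 -m inch '[-0.2,3.87,0,-0.003, -0.2,3.87,0,0, -0.2,3.87,0,0, -0.2,3.87,0,0, -0.2,3.87,0,0]' >/dev/null
python3 -m inch '[-0.2,3.87,0,0, -0.2,3.87,0,0, -0.2,3.87,0,0, -0.2,3.87,0,0, -0.2,3.87,0,0]' >/dev/null
python3 -m inch '[-0.2,3.87,0,0, -0.2,3.87,0,0, -0.2,3.87,0,0, 0,0,1,0, 0,0,1,0]' >/dev/null
python3 -m inch '[0,0,0,0, 0,0,0,0, 0,0,0,0, 0,0,0,0, 0,0,0,0]'
python3 go.py 0.4874 0.2381 0.1372 1.558
python3 - <<'E'
from h import *
a=eyes.read_camera("scene"); t=eyes.read_camera("top")
f=lambda im,x,y,w,g:np.clip(cv2.resize(im[y:y+120,x:x+w,::-1],(w*5,600),interpolation=cv2.INTER_CUBIC)*float(g),0,255).astype('uint8')
cv2.imwrite("pics/c5.png",np.hstack([f(a,420,60,80,2.5),f(t,165,160,80,1.8)]))
E
```

```text
clock: 15.35
tcp_pos: [0.4862, 0.2364, 0.1934]
orientation: [0.0, 0.006, 1.0, 0.0]
wrist_force: [-0.5, -0.6, -0.4]
finger_gap: 0.0596
grip_force: 33.2
t 15.35 tcp [0.4862 0.2364 0.1934] F [-0.5 -0.6 -0.4] gap 0.0596 grip 33.2 turn 0.0014 cm [-0.12  0.17  5.62]
```

View pics/c5.png

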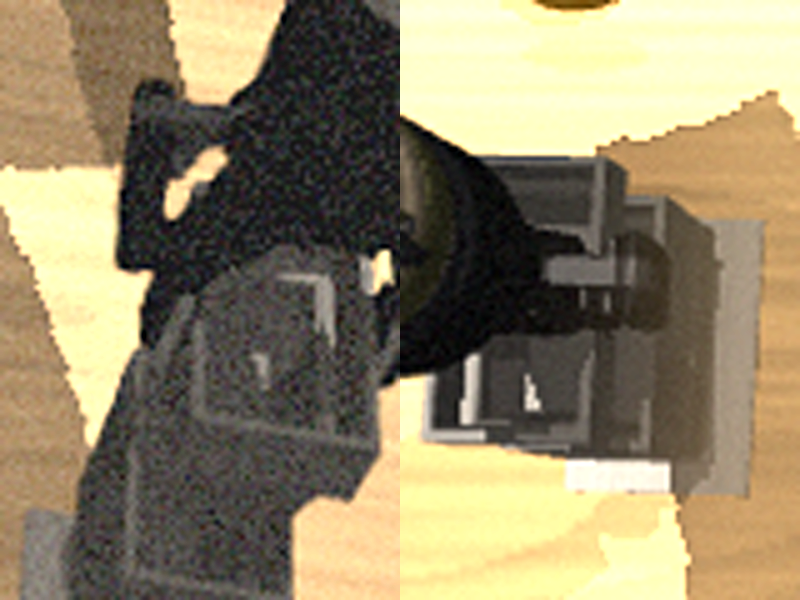

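Tub B hangs level and aligned over the stack (scene crop rim corners ~(198,415) and (375,445)). Its picture matches tub A's approach. Correct by 1–2 mm and descend.

```bash
python3 -m inch '[-0.12,0.17,1,0, 0,0,1,0, 0,0,1,0, 0,0,1,0, 0,0,0.4,0]' >/dev/null
python3 -m inch '[0,0,0.4,0, 0,0,0,0, 0,0,0,0, 0,0,0,0, 0,0,0,0]'
python3 go.py 0.4874 0.2381 0.1372 1.558
```

```text
clock: 16.28
tcp_pos: [0.4873, 0.2392, 0.1454]
orientation: [0.001, 0.005, 1.0, 0.0]
wrist_force: [-0.2, -0.9, -0.2]
finger_gap: 0.0596
grip_force: 33.2
t 16.2833 tcp [0.4873 0.2392 0.1454] F [-0.2 -0.9 -0.2] gap 0.0596 grip 33.2 turn 0.003 cm [-0.01 -0.11  0.82]
```

```bash
python3 -m inch '[0,-0.11,0.1,0.003, 0,0,0.1,0, 0,0,0.1,0, 0,0,0.1,0, 0,0,0,0]'; python3 -m inch '[0,0,0.1,0, 0,0,0.1,0, 0,0,0.1,0, 0,0,0,0, 0,0,0,0]'; python3 go.py 0.4874 0.2381 0.1372 1.558
```

```text
clock: 16.7
tcp_pos: [0.4867, 0.2379, 0.1406]
orientation: [-0.0, 0.006, 1.0, -0.0]
wrist_force: [-0.7, 0.2, 1.0]
finger_gap: 0.0596
grip_force: 33.2
clock: 17.12
tcp_pos: [0.4868, 0.238, 0.1377]
orientation: [-0.0, 0.006, 1.0, 0.0]
wrist_force: [-0.3, 0.2, -0.3]
finger_gap: 0.0597
grip_force: 33.2
t 17.1167 tcp [0.4868 0.238  0.1377] F [-0.3  0.2 -0.3] gap 0.0597 grip 33.2 turn 0.0 cm [-0.06  0.02  0.05]
```

```bash
python3 -m inch '[0,0,0.1,0, 0,0,0,0, 0,0,0.05,0, 0,0,0,0, 0,0,0,0]'; python3 -m inch '[0,0,0.1,0, 0,0,0,0, 0,0,0,0, 0,0,0,0, 0,0,0,0]'
```

```text
clock: 17.53
tcp_pos: [0.487, 0.238, 0.1372]
orientation: [0.0, 0.006, 1.0, 0.0]
wrist_force: [-1.2, -0.5, 5.7]
finger_gap: 0.0595
grip_force: 33.9
clock: 17.95
tcp_pos: [0.487, 0.238, 0.1371]
orientation: [0.001, 0.006, 1.0, 0.0]
wrist_force: [-3.0, -0.6, 11.7]
finger_gap: 0.0598
grip_force: 34.5
```

Home. Release, rise and move aside to check.

```bash
python3 -m inch '[0,0,-0.1,0, 0,0,0,0, 0,0,0,0, 0,0,0,0, 0,0,0,0]' 1
python3 -m inch '[0,0,-1,0, 0,0,-2,0, 0,0,-3,0, 0,0,-3,0, 0,0,-1,0]' >/dev/null
python3 -m inch '[0,-3,0,0, 0,-4,0,0, 0,-4,0,0, 0,-4,0,0, 0,-3,0,0]' >/dev/null
python3 -m inch '[0,-2,0,0, 0,0,0,0, 0,0,0,0, 0,0,0,0, 0,0,0,0]'
python3 - <<'E'
from h import *
a=eyes.read_camera("scene"); t=eyes.read_camera("top")
f=lambda im,x,y,w,g:np.clip(cv2.resize(im[y:y+120,x:x+w,::-1],(w*5,600),interpolation=cv2.INTER_CUBIC)*float(g),0,255).astype('uint8')
cv2.imwrite("pics/c6.png",np.hstack([f(a,420,90,80,2.5),f(t,165,170,80,1.3)]))
E
```

```text
clock: 18.37
tcp_pos: [0.4868, 0.2379, 0.136]
orientation: [-0.0, 0.006, 1.0, -0.0]
wrist_force: [0.6, 0.3, 0.2]
finger_gap: 0.0853
grip_force: 0.0
clock: 19.62
tcp_pos: [0.4843, 0.0389, 0.2363]
orientation: [-0.0, 0.006, 1.0, 0.0]
wrist_force: [0.3, 0.7, -0.3]
finger_gap: 0.0854
grip_force: 0.0
```

View pics/c6.png

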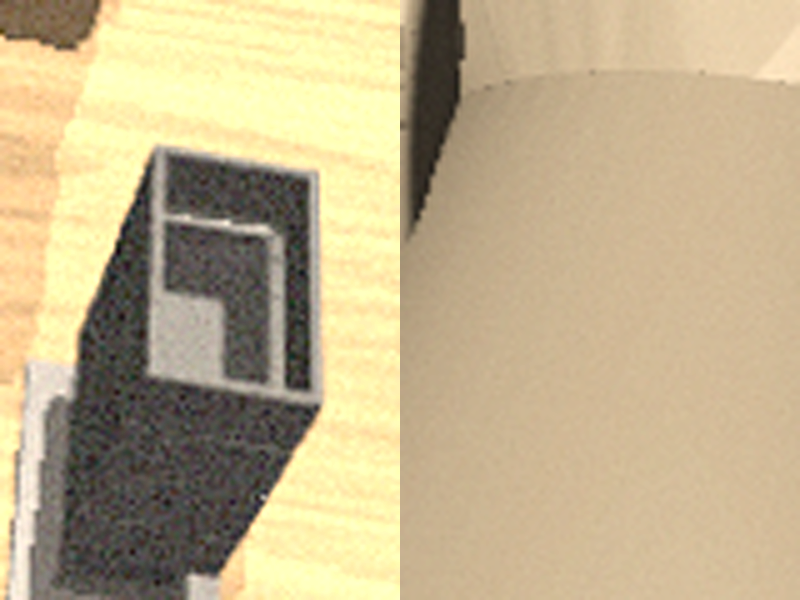

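The stack is now four tubs, with flush sides and a level top rim (corners (158,150), (315,172), (320,400) and (150,378) in the scene crop). The arm blocks the top view. Handing in.

```bash
python3 -c "
from workcell import env
print(env.hand_in())"
```

```text
the job is handed in; nothing more can be done
None
```

Both loose tubs are nested upright and fully home on the stack, the box was left where it stood, and the job was handed in at about 20 s.

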